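# Tap the gourd carriage home against its hidden stop

### The arm

A 6-joint arm with a two-finger parallel gripper is mounted at the origin on the work surface. World frame = base frame: x ahead of the robot, y to its left, z up, the work surface at z = 0. Lengths are in mm, angles in degrees, forces in N, time in s.
With the tool pointing down it reaches from about 350 to 850 mm from the base axis. Payload 8.1 kg.
Tool frame: the origin (TCP) lies at the very end of the fingers, on their centre line; the grasp point (between the pads) lies r.tcp_to_grasp behind it (r.tcp_to_grasp is the distance from the TCP to the grasp point, in mm); z points along the fingers, y is the line along which they close (so a half turn about z gives the same grasp; the last joint's range is limited). The gripper opens to 85 mm and grips with 20 to 120 N. Pads are 22 mm wide; open, the fingers measure 114 mm over their backs; the gripper's body (76 mm by 85 mm) begins 54 mm behind the grasp point. The pads swing forward as they close: fully open they stand 13 mm farther back than shut.
Start: joints at [-75.539, 7.471, 85.268, -0, 87.261, -4.893], TCP at [198.867, -566.089, 231.292] pointing down, gripper open.
Joint ranges: [-169.43, 169.43], [-51.17, 129.36], [1.28, 143.12], [-76.62, 256.62], [0, 156.53], [-152.29, 152.29]. Speed limits (degrees/s): [136.94, 136.94, 159.86, 180, 180, 180].

### API

Orientations are given as [roll, pitch, yaw] about the fixed x, y, z axes, in that order (R = Rz(yaw) Ry(pitch) Rx(roll)).
In Python, from bench import r gives the robot as it stands.
- The arm moves only by the shell command python3 -m handwheel 'ROWS' [OPENING] [FORCE]. ROWS is JSON, a list of rows, each a list of 4 numbers: the shift along the tool's x, y, z in m, then the turn about the tool's z in degrees. A call has 1 to 10 rows; each row shifts and turns the commanded pose from where the row before left it, along the tool's axes as they then stand; what a row does not reach is not made up. A row lasts 1/10 s, in which the tool goes at most 50 mm and 8.59 degrees, less where a joint would pass 70% of its speed; a pose out of reach is approached as far as the arm can. A call is refused whole if a number of a shift passes 0.05 or a number of a turn 8.59, either way. A call with a gripper value outside its range is refused whole. OPENING is the finger opening in m, from 0 to 0.0854, set as the call begins (- or left out, the last holds). The fingers move at their own pace and stop on an object; FORCE is the grip in N (left out, the last holds). Time passes only in rows, so rows that do not move let the fingers close. It gives the time, the measured TCP pose, the force, the opening and the grip force at its end, in the units of the state.
- r.sense(): the state, without advancing time (a new reading comes with each control period).
- r.snapshot(name): name is "scene" or "top" or "wrist"; returns the picture (400x640x3 uint8, red, green, blue); there is no depth.
- r.camera_params(name): a dict with "fx", "fy", "cx", "cy" (pixels), "D" ([k1, k2, p1, p2, k3] as OpenCV has them; the pictures are not rectified), "R" (3x3) and "t" (3): a world point X has camera coordinates R X + t; the wrist camera has in their place "mount" (4x4, takes a point from camera to tool coordinates, whose origin is the TCP and whose axes are the flange's). Camera axes: x right, y down, z forward; pixel columns grow to the right and rows downward; lengths in mm; the calibration is good to about 2 mm. A picture is of the moment at which its call begins: read the wrist's pose just before it. camera_params takes no time and is no camera call.
- r.hand_in(): hands the job in; it is judged then, once.
The state is a dict: "time": time; "joint_pos": joint angles; "qd": joint speeds; "joint_efforts": joint torques, N m; "tool_pos": TCP position; "tcp_rot": TCP orientation; "ft_force": force on the tool from outside, world axes, zero at the start; "wrist_torque": the same for the moment, N m; "finger_gap": finger opening in mm; "grip_force": force on a finger pad.
Only numpy, scipy, OpenCV 4.12 (cv2) and the standard library are available. Lean on these libraries where they do the work, as an engineer would, in place of code of your own. Each camera call takes 0.05 s, during which the arm holds its last target. There are 200 camera calls.

### The job

Pick up the wooden tapping block and with its rubber face nudge the gourd carriage along its guide, under the grey housing, until it is fully home against the sprung stop hidden inside. Go gently, in short taps of about 1 to 2 cm, drawing the tapping block clear and letting the carriage come to rest after each; the gourd must stay standing on its mark, and only the tapping block may touch the carriage. Then lay the tapping block back on its rest and leave the other things where they are.

Things in the scene. Friction and masses are not known exactly. Their poses are not given: they have to be found in the camera images.
- jig: Fixed engraving station on a plywood guide board 310 long (x) x 130 wide x 10 thick. Origin: middle of the board's near end, on the bench; +x runs along the guide into the housing, the way the carriage must go. Two aluminium rails (inside 92 apart, outside 116, tops 20 above the bench, x = 20 to 205) guide the carriage.
- mouth (a point): Middle of the lower edge of the grey housing's mouth, on the board (10 above the bench), axes as the station. The housing runs from here 105 on along x, is 124 wide, top 48 above the bench; mouth 96 wide x 34 high. On it stands a thin post with a pen, 175 above the bench; the pen's point (21 on in x, 125 above the bench) stays clear of the gourd.
- stop (a joint): Sprung plunger of the stop in the housing, out of sight, at a different place each time: the carriage must travel 60 to 92 mm from its start to be home. Value in m: 0 free, grows as the carriage presses it in, 0.006 bottomed on a rigid block: fully home. Its spring (about 1 N) does not push the carriage back.
- carriage: Loose wooden carriage between the rails, 155 long (x), 88 wide. Origin: bottom middle of its near end, 10 above the bench; x along the guide to the housing. x = 0 to 80 is a body 52 high, tapped on its flat upright end face at x = 0; then a tongue 20 high enters the housing. 0.35 to 0.65 kg with gourd; 1.5 to 5 N slide it; it stops at once when not pushed.
- mark (a point): Centre of the dark round mark (radius 31) on top of the carriage body, where the gourd stands: 45 from the tapped face, 52 above the carriage's underside. Axes as the carriage.
- gourd: Small pale two-bulbed gourd fixed on a black round plinth of radius 24; greatest radius 29, 115 high with its thin stem. Stands loose on the mark; origin at the centre of the plinth's underside, z up. It topples or shifts if the carriage is struck hard.
- tool_mid (a point): Middle of the wooden tapping block: a flat beech piece 150 long (x), 26 high (z) all over, 0.15 kg. Handle 22 wide (y) from x = -75 to 45; head 50 wide from x = 45 to 75, its rubber face at x = 75. Grip the handle here, across y. It starts lying on the rest, z up, head roughly along the rest's +x.
- rest: Fixed dark wooden rest: board 190 (x) x 100 (y) x 6 with two cross bars, 16 wide and 90 long (y), at x = -55 and 55, tops 20 above the bench. The tapping block lies across both bars, along x, its middle 33 above the bench. Origin: centre of its underside on the bench.
- big_gourd: Bystander: larger two-bulbed gourd on a black plinth, radius about 43, 175 high with stem, standing loose on the bench beyond the rest; origin at the centre of its underside.
- cup: Bystander: white cup, radius 34, 85 high, loose on the bench beyond the rest; origin at the centre of its underside.
- v_rest: Bystander: empty black V-shaped gourd holder, 60 x 60 x 50 high, loose on the bench between the station and the rest; origin at the centre of its underside.
Things that resemble listed ones, but are neither listed nor needed, are in the scene too. What is meant by the part that bears tool_mid is not turquoise, and is the smaller of those in its own colour. Of the things that look like the carriage, the smaller one is meant.

How it is judged:
By the outcome, as a careful person would: the job done as asked, in the order asked, and still so for the second after the job is handed in, with the robot touching nothing.
It also fails if it takes over 72 s, if anything falls off the work surface, if the arm or the gripper's body presses on something with over 40 N, if the wrist force passes 120 N, or if a joint passes its speed limit or range.

## Working session

There is one attempt and no reset: what is moved stays moved. The work goes in short steps, Python scripts to look and compute and a shell command to move; the robot and the scene stay as the last step left them, time stands still between calls to the robot, and variables do not carry over. Pictures are saved under pics/ and viewed, at most 10 in all, crops included, and the job is handed in when it is done.

```bash
mkdir -p pics; ls
python3 - <<'E'
from bench import r
import cv2,json
s=r.sense();print({k:s[k] for k in('time','tool_pos','tcp_rot','ft_force','finger_gap')},r.tcp_to_grasp)
for n in('scene','top'):
    cv2.imwrite(f'pics/{n}0.png',r.snapshot(n)[:,:,::-1]);print(n,r.camera_params(n))
print(r.camera_params('wrist'))
E
```

```text
pics
{'time': 0.0, 'tool_pos': array([ 198.71387834, -565.54506271,  230.22004431]), 'tcp_rot': array([-1.79892436e+02, -9.52659984e-03,  1.93520348e+01]), 'ft_force': array([0.03298971, 0.64201216, 0.1259902 ]), 'finger_gap': 85.58948356929871} 18.700000000000003
scene {'fx': 452.4668396092972, 'fy': 452.4668396092972, 'cx': 321.3290771929499, 'cy': 196.86748316561273, 'D': array([0.00273322, 0.        , 0.        , 0.        , 0.        ]), 'R': array([[ 0.3988009 ,  0.91703525, -0.00204862],
       [ 0.71378822, -0.31181366, -0.6271193 ],
       [-0.57572929,  0.24863347, -0.77892052]]), 't': array([-185.99562713, -296.54259885, 1711.9082788 ])}
top {'fx': 407.5643176541789, 'fy': 407.5643176541789, 'cx': 314.5353067746513, 'cy': 204.7833110037645, 'D': array([0.00982304, 0.        , 0.        , 0.        , 0.        ]), 'R': array([[-0.02888332, -0.99950061, -0.01281728],
       [-0.99792837,  0.02957058, -0.05713619],
       [ 0.05748667,  0.01114045, -0.99828411]]), 't': array([   3.55884807,  502.27986   , 1074.819034  ])}
{'fx': 345.3186141464173, 'fy': 345.3186141464173, 'cx': 321.8596388283621, 'cy': 193.79821053630104, 'D': array([-0.04674736,  0.        ,  0.        ,  0.        ,  0.        ]), 'mount': array([[-1.51410469e-05, -9.49115855e-01, -3.14927124e-01,
         8.16702634e+01],
       [ 9.99999823e-01, -2.01475378e-04,  5.59121200e-04,
        -5.40860416e-01],
       [-5.94120858e-04, -3.14927059e-01,  9.49115691e-01,
        -1.42755475e+02],
       [ 0.00000000e+00,  0.00000000e+00,  0.00000000e+00,
         1.00000000e+00]])}
```

View pics/scene0.png

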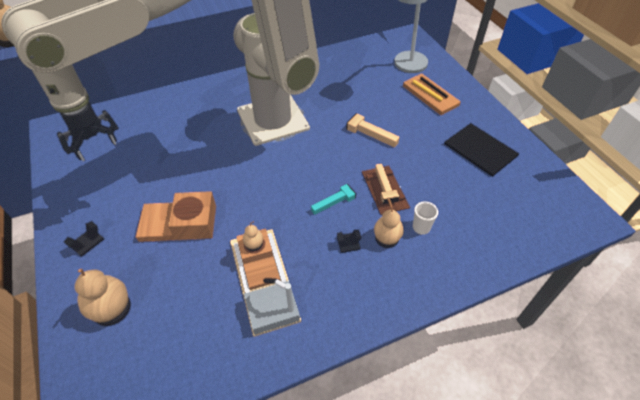

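View pics/top0.png

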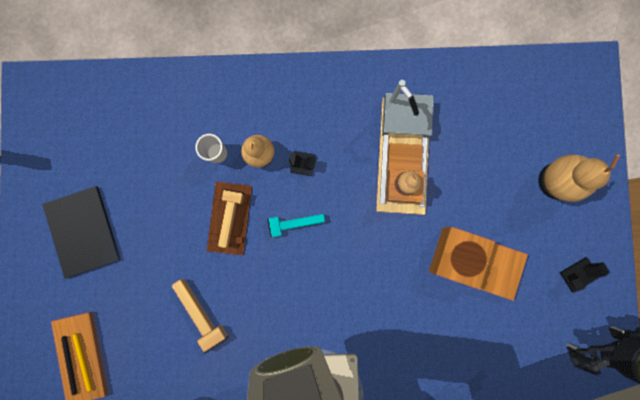

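The scene view shows the rest with the beech block at (385,185), and the station with the carriage and gourd at (262,275). The top view shows the block lying on the rest at (230,218), head up in the picture (about world +x). The station is at (405,155), with its housing also toward +x. The turquoise block, the loose larger beech block at (200,315) and the big carriage at (480,263) are the lookalikes.

```bash
cat > h.py <<'E'
from bench import r
import cv2,numpy as np
from scipy.spatial.transform import Rotation as Ro
def cam(n):
    p=r.camera_params(n);K=np.array([[p['fx'],0,p['cx']],[0,p['fy'],p['cy']],[0,0,1]])
    if n=='wrist':
        s=r.sense();T=np.eye(4);T[:3,:3]=Ro.from_euler('xyz',s['tcp_rot'],degrees=True).as_matrix();T[:3,3]=s['tool_pos']
        M=T@np.array(p['mount']);R=M[:3,:3].T;t=-R@M[:3,3]
    else: R,t=np.array(p['R']),np.array(p['t'])
    return K,np.array(p['D']),R,t
def cast(c,uv,z):
    K,D,R,t=c
    q=cv2.undistortPoints(np.array(uv,float).reshape(-1,1,2),K,D)[:,0]
    d=np.c_[q,np.ones(len(q))]@R; o=-R.T@t
    return o+d*((z-o[2])/d[:,2])[:,None]
def proj(c,X):
    K,D,R,t=c
    return cv2.projectPoints(np.array(X,float).reshape(-1,1,3),cv2.Rodrigues(R)[0],t,K,D)[0][:,0]
E
python3 - <<'E'
from h import *
c=cam('top');im=cv2.imread('pics/top0.png');hsv=cv2.cvtColor(im,cv2.COLOR_BGR2HSV)
def blob(m,roi,z,name):
    x0,y0,x1,y1=roi;k=np.zeros(m.shape,np.uint8);k[y0:y1,x0:x1]=m[y0:y1,x0:x1]
    k=max(cv2.findContours(k,cv2.RETR_EXTERNAL,cv2.CHAIN_APPROX_NONE)[0],key=cv2.contourArea)
    P=cast(c,k[:,0],z)[:,:2].astype(np.float32);b=cv2.minAreaRect(P)
    print(name,cv2.contourArea(k),'rect',np.round(b[0]),np.round(b[1]),round(b[2],1),'box',np.round(cv2.boxPoints(b)).tolist())
nb=((hsv[...,0]<95)|(hsv[...,0]>125)|(hsv[...,1]<100)).astype(np.uint8)*255
for p in[(232,197),(229,230),(245,215),(215,240),(380,170),(405,150),(408,205),(430,170),(405,120)]:print(p,hsv[p[1],p[0]])
tool=((hsv[...,0]<28)&(hsv[...,2]>150)).astype(np.uint8)*255
blob(tool,(205,180,256,258),46,'tool')
blob(nb,(203,176,258,262),6,'rest')
blob(nb,(365,70,440,220),15,'jig')
big=cv2.resize(im[70:225,360:445],None,fx=3.6,fy=3.6,interpolation=cv2.INTER_CUBIC);b2=cv2.resize(im[175:262,200:262],None,fx=6.4,fy=6.4,interpolation=cv2.INTER_CUBIC)
H=min(len(big),len(b2));cv2.imwrite('pics/crop1.png',np.hstack([big[:H],b2[:H]]))
print(big.shape,b2.shape)
E
```

```text
(232, 197) [ 18 129 227]
(229, 230) [ 17 136 158]
(245, 215) [ 11 168  79]
(215, 240) [ 12 172 101]
(380, 170) [ 20 116 227]
(405, 150) [ 14 167 180]
(408, 205) [ 21 105 236]
(430, 170) [111 130 149]
(405, 120) [ 96  26 157]
tool 527.5 rect [470. 217.] [ 50. 146.] 77.7 box [[393.0, 208.0], [536.0, 177.0], [547.0, 226.0], [404.0, 257.0]]
rest 2598.5 rect [474. 220.] [103. 192.] 81.7 box [[372.0, 183.0], [562.0, 156.0], [577.0, 257.0], [387.0, 285.0]]
jig 6158.5 rect [ 653. -258.] [141. 365.] 84.6 box [[465.0, -311.0], [828.0, -345.0], [841.0, -205.0], [478.0, -171.0]]
(558, 306, 3) (557, 397, 3)
```

View pics/crop1.png

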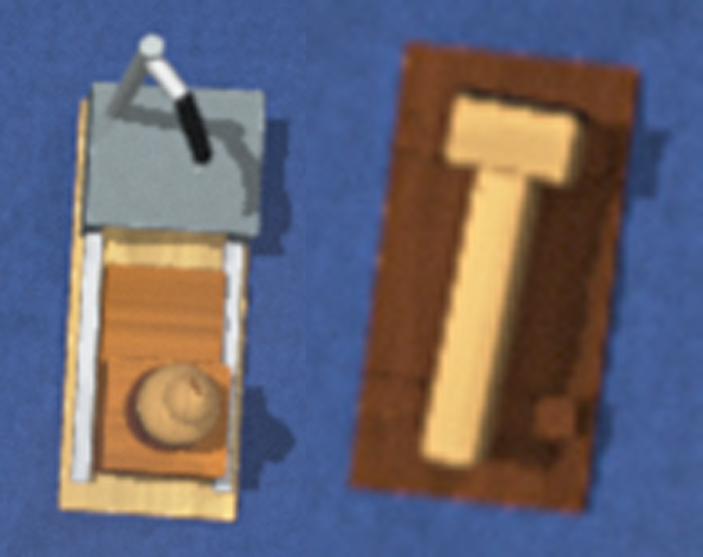

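The crop shows the station on the left: board near-end corners at crop (60,508) and (236,520), housing front top edge from (85,222) to (262,238). On the right is the block on the rest, head centre about (515,138) and tail end about (450,462).

Run:
```python
from h import *
c=cam('top')
J=lambda L,z:np.round(cast(c,[(360+u/3.6,70+v/3.6) for u,v in L],z)[:,:2],1).tolist()
T=lambda L,z:np.round(cast(c,[(200+(u-306)/6.4,175+v/6.4) for u,v in L],z)[:,:2],1).tolist()
print('board near',J([(60,508),(236,520)],10))
print('railL in/out', J([(72,478),(90,480),(87,235),(102,235)],20),'railR',J([(218,488),(232,490),(228,240),(243,242)],20))
print('house front',J([(85,222),(262,238)],48),'back',J([(93,83),(266,92)],48))
print('face',J([(97,470),(228,478)],62))
print('tool head',T([(452,95),(583,115),(440,160),(572,185)],46),'tail',T([(422,462),(480,467)],46))
print('rest',T([(405,42),(640,68),(350,485),(585,512)],6))
```

```text
board near [[480.6, -176.7], [467.8, -306.5]]
railL in/out [[502.0, -185.0], [500.2, -198.2], [682.6, -202.9], [682.3, -214.1]] railR [[491.5, -291.8], [489.7, -301.9], [675.5, -307.1], [673.6, -318.1]]
house front [[685.9, -197.2], [670.0, -324.3]] back [[788.0, -206.9], [777.1, -331.9]]
face [[504.8, -196.6], [496.3, -288.7]]
tool head [[546.4, 226.4], [536.6, 173.1], [520.0, 231.7], [508.3, 178.1]] tail [[398.0, 240.9], [395.3, 217.4]]
rest [[573.6, 255.4], [559.5, 156.0], [387.7, 281.2], [373.6, 182.8]]
```

```bash
python3 -m handwheel '[[0.0285,-0.0359,0,0],[0.0285,-0.0359,0,0],[0.0285,-0.0359,0,0],[0.0285,-0.0359,0,0],[0.0285,-0.0359,0,0],[0.0285,-0.0359,0,0],[0.0285,-0.0359,0,0],[0.0285,-0.0359,0,0],[0.0285,-0.0359,0,0]]'
python3 -m handwheel '[[0.0285,-0.0359,0,0],[0.0285,-0.0359,0,0],[0.0285,-0.0359,0,0],[0.0285,-0.0359,0,0],[0.0285,-0.0359,0,0],[0.0285,-0.0359,0,0],[0.0285,-0.0359,0,0],[0.0285,-0.0359,0,0],[0.0285,-0.0359,0,0]]'
python3 -m handwheel '[[0,0,0,-8.5],[0,0,0,-8.5],[0,0,0,-8.5],[0,0,0,-8.5],[0,0,0,-8.5],[0,0,0,-8.5],[0,0,0,-8.5],[0,0,0,-8.5],[0,0,0,-8.5]]'
python3 -m handwheel '[[0,0,0,-8.5],[0,0,0,-8.5],[0,0,0,-8.5],[0,0,0,-8.5],[0,0,0,-8.5],[0,0,0,-8.5],[0,0,0,-8.5],[0,0,0,-8.5],[0,0,0,-4.7],[0,0,0,0]]'
python3 - <<'E'
from h import *
c=cam('wrist');s=r.sense();print(s['time'],s['tool_pos'],s['tcp_rot'])
im=r.snapshot('wrist')[:,:,::-1];cv2.imwrite('pics/w1.png',im)
print(proj(c,[[469,214.5,46]]))
E
```

```text
time: 1.0
tool_pos: [333.8, -174.4, 231.1]
tcp_rot: [180.0, -0.0, 19.3]
ft_force: [1.3, -0.5, 0.0]
finger_gap: 85.2
grip_force: 0.0
time: 1.9
tool_pos: [468.7, 215.7, 230.8]
tcp_rot: [180.0, 0.0, 19.4]
ft_force: [0.3, 0.2, 0.3]
finger_gap: 85.2
grip_force: 0.0
time: 2.8
tool_pos: [468.4, 213.5, 230.8]
tcp_rot: [-179.9, 0.0, 96.2]
ft_force: [-0.2, -0.5, 0.3]
finger_gap: 85.7
grip_force: 0.0
time: 3.8
tool_pos: [468.5, 213.5, 230.9]
tcp_rot: [-180.0, -0.0, 168.6]
ft_force: [-0.1, -0.6, 0.4]
finger_gap: 85.4
grip_force: 0.0
3.8 [468.45686819 213.52314023 230.85772839] [-1.79978699e+02 -4.03230888e-02  1.68623406e+02]
[[322.3031078  166.61931147]]
```

View pics/w1.png

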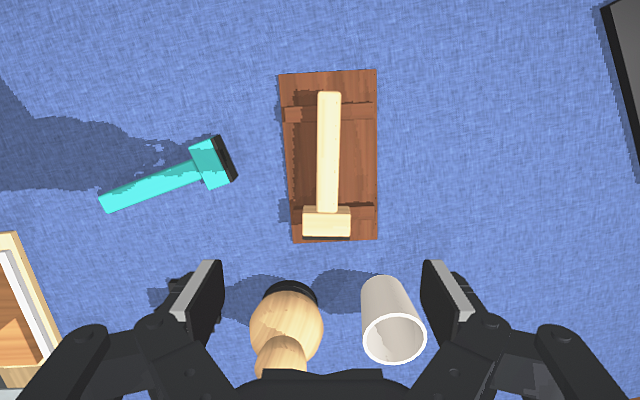

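The wrist view shows the block upright in the picture: tail at (329,91), rubber face at about (326,238), with the big gourd and cup beyond it.

```bash
cat >> h.py <<'E'
def block(im,c,roi,z=46,vmin=190):
    hsv=cv2.cvtColor(im,cv2.COLOR_BGR2HSV);m=((hsv[...,0]<32)&(hsv[...,2]>vmin)&(hsv[...,1]<130)).astype(np.uint8)
    x0,y0,x1,y1=roi;k=np.zeros_like(m);k[y0:y1,x0:x1]=m[y0:y1,x0:x1]
    q=max(cv2.findContours(k,cv2.RETR_EXTERNAL,cv2.CHAIN_APPROX_NONE)[0],key=cv2.contourArea)[:,0]
    return q
E
python3 - <<'E'
from h import *
c=cam('wrist');im=cv2.imread('pics/w1.png')
q=block(im,c,(280,70,375,245));print(q.min(0),q.max(0),[im[y,327].tolist() for y in range(225,246,2)])
for y in(95,120,150,180,200,210,220,230):
    x=q[q[:,1]==y][:,0];print(y,x.min(),x.max(),np.round(cast(c,[(x.min()-.5,y),(x.max()+.5,y)],46)[:,:2],1).tolist())
print(np.round(cast(c,[(329,q[:,1].min()-.5),(326,236.5),(326,240)],46),1))
# rest corners on z=6
print('rest',np.round(cast(c,[(277,74),(376,69),(377,240),(293,243)],6),1).tolist())
E
```

```text
[302  91] [350 236] [[191, 239, 247], [192, 240, 247], [201, 243, 247], [207, 244, 247], [210, 245, 247], [216, 255, 255], [55, 52, 51], [70, 69, 61], [75, 102, 150], [199, 138, 108], [207, 144, 119]]
95 318 341 [[402.0, 223.7], [406.4, 245.2]]
120 317 340 [[424.0, 218.1], [428.5, 240.1]]
150 317 339 [[451.8, 212.3], [456.3, 234.0]]
180 317 338 [[481.2, 206.2], [485.5, 227.4]]
200 316 337 [[501.5, 200.9], [505.9, 222.6]]
210 316 337 [[512.0, 198.7], [516.5, 220.6]]
220 302 350 [[519.9, 182.3], [530.0, 231.6]]
230 302 350 [[530.9, 179.9], [541.0, 229.7]]
[[400.2 234.8  46. ]
 [543.2 203.3  46. ]
 [547.2 202.5  46. ]]
rest [[375.1, 186.9, 6.0], [390.3, 285.8, 6.0], [578.5, 257.9, 6.0], [562.5, 160.2, 6.0]]
```

```bash
python3 -m handwheel '[[-0.0038,0.0061,0.03,1.4],[0,0,0.035,0],[0,0,0.035,0],[0,0,0.035,0],[0,0,0.035,0],[0,0,0.025,0],[0,0,0.012,0],[0,0,0.008,0],[0,0,0,0],[0,0,0,0]]'
python3 -m handwheel '[[0,0,0,0],[0,0,0,0],[0,0,0,0],[0,0,0,0],[0,0,0,0],[0,0,0,0],[0,0,0,0],[0,0,0,0]]' 0.0 60
```

```text
time: 4.85
tool_pos: [474.7, 219.2, 17.6]
tcp_rot: [179.9, 0.1, 167.1]
ft_force: [1.1, -0.0, 0.0]
finger_gap: 85.2
grip_force: 0.0
time: 5.65
tool_pos: [474.0, 218.9, 16.7]
tcp_rot: [180.0, 0.0, 167.2]
ft_force: [-1.0, 0.4, 5.0]
finger_gap: 21.1
grip_force: 59.7
```

```bash
python3 -m handwheel '[[0,0,-0.01,0],[0,0,-0.03,0],[0,0,-0.035,0],[0,0,-0.035,0],[0,0,0,-7.3],[0.005,-0.0378,0,0],[0.0051,-0.0378,0,0],[0.0051,-0.0378,0,0],[0.0051,-0.0378,0,0],[0.0051,-0.0378,0,0]]'
python3 -m handwheel '[[0.0051,-0.0378,0,0],[0.0051,-0.0378,0,0],[0.0051,-0.0378,0,0],[0.0051,-0.0378,0,0],[0.0051,-0.0378,0,0],[0.0051,-0.0378,0,0],[0.0051,-0.0378,0,0],[0,0,0,0],[0,0,0,0]]'
python3 - <<'E'
from h import *
c=cam('wrist');s=r.sense();print(s['time'],s['tool_pos'],s['tcp_rot'],s['finger_gap'])
im=r.snapshot('wrist')[:,:,::-1];cv2.imwrite('pics/w2.png',im)
E
```

```text
time: 6.65
tool_pos: [429.2, 32.0, 126.3]
tcp_rot: [-180.0, -0.0, 174.5]
ft_force: [0.4, -0.3, -1.0]
finger_gap: 21.1
grip_force: 59.2
time: 7.55
tool_pos: [368.4, -227.1, 126.2]
tcp_rot: [180.0, -0.0, 174.3]
ft_force: [0.1, 0.9, -1.9]
finger_gap: 20.9
grip_force: 59.4
7.55 [ 368.3628926  -227.12987395  126.2164849 ] [ 1.79957160e+02 -3.80260569e-02  1.74309155e+02] 20.939168059477616
```

View pics/w2.png

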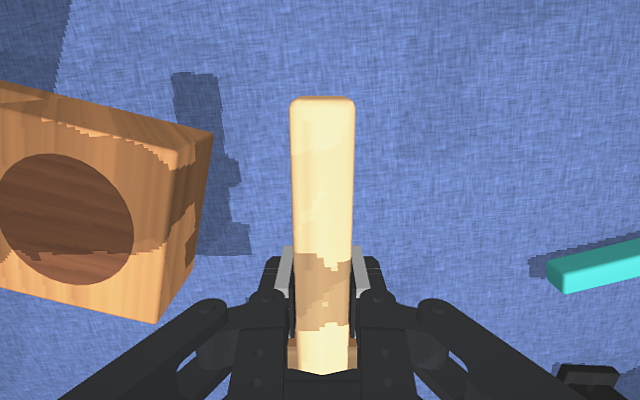

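The wrist view looks backward along the held block, which sits straight in the fingers with its tail at (323,97). The large lookalike carriage is at left, with its nearest corner at (210,130). I'll check the alignment with the jig in the top view.

Run:
```python
from h import *
c=cam('wrist');im=cv2.imread('pics/w2.png')
print('big corner',np.round(cast(c,[(210,132),(158,322)],68),0).tolist())
q=block(im,c,(280,90,362,245))
for y in(110,140,170,200,230):
    x=q[q[:,1]==y][:,0];print(y,x.min(),x.max(),np.round(cast(c,[((x.min()+x.max())/2,y)],126.2+29.3)[0],1))
print('tail',cast(c,[(323,q[:,1].min())],155.5))
t=r.snapshot('top')[:,:,::-1];cv2.imwrite('pics/t2.png',cv2.resize(t[70:300,340:500],None,fx=2.6,fy=2.6,interpolation=cv2.INTER_CUBIC))
```

```text
big corner [[311.0, -285.0, 68.0], [440.0, -350.0, 68.0]]
110 290 354 [ 297.7 -218.7  155.5]
140 290 354 [ 307.3 -219.6  155.5]
170 292 353 [ 317.5 -220.5  155.5]
200 293 352 [ 328.2 -221.5  155.5]
230 293 351 [ 339.5 -222.8  155.5]
tail [[ 294.27602804 -218.05287553  155.5       ]]
```

View pics/t2.png

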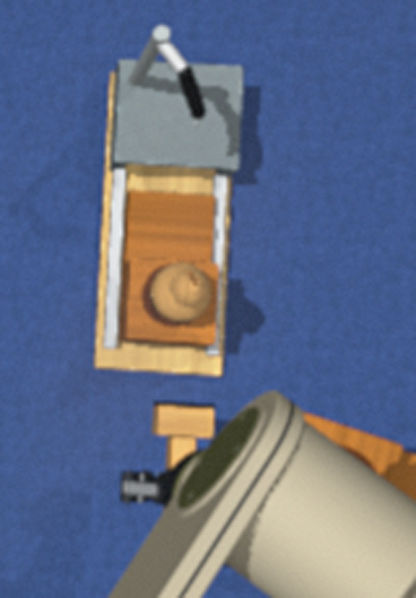

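The top view shows the block head at crop (155–215, 404), a little below the board's near end at crop (96,368)–(222,375). The carriage's near face is at about crop (122,340)–(216,346).

Run:
```python
from h import *
c=cam('top')
J=lambda L,z:np.round(cast(c,[(340+u/2.6,70+v/2.6) for u,v in L],z)[:,:2],1)
h=J([(154,403),(215,405)],155.5);print('head',h.tolist(),h.mean(0))
f=J([(122,341),(216,347)],62);print('face',f.tolist(),f.mean(0))
b=J([(96,368),(222,375)],10);print('near',b.tolist(),b.mean(0))
s=r.sense();print(s['tool_pos'])
```

```text
head [[441.4, -207.1], [438.1, -261.0]] [ 439.75 -234.05]
face [[503.2, -196.5], [494.6, -288.0]] [ 498.9  -242.25]
near [[479.4, -177.4], [468.4, -306.0]] [ 473.9 -241.7]
[ 368.88552957 -225.93719263  126.10114073]
```

```bash
python3 -m handwheel '[[0,-0.0035,0.03,0],[0,0,0.03,0],[0,0,0.03,0],[0,0,0.0115,0],[-0.015,0,0,0],[-0.015,0,0,0],[-0.012,0,0,0],[-0.004,0,0,0],[0,0,0,0]]'
python3 - <<'E'
from h import *
c=cam('top');s=r.sense();p=s['tool_pos'];print(p,s['ft_force'],s['tcp_rot'])
t=r.snapshot('top')[:,:,::-1];sc=r.snapshot('scene')[:,:,::-1]
cv2.imwrite('pics/t3.png',np.hstack([cv2.resize(t[80:260,350:460],None,fx=3.2,fy=3.2,interpolation=cv2.INTER_CUBIC),cv2.resize(sc[195:355,200:330],None,fx=3.2,fy=3.6,interpolation=cv2.INTER_CUBIC)]))
E
```

```text
time: 8.55
tool_pos: [415.2, -234.3, 25.4]
tcp_rot: [-180.0, 0.0, 174.5]
ft_force: [0.3, 0.3, -0.5]
finger_gap: 20.9
grip_force: 59.4
[ 415.22633249 -234.32033299   25.40036615] [ 0.25670644  0.26372308 -0.48045706] [-1.79986850e+02  2.85144169e-02  1.74539938e+02]
```

View pics/t3.png

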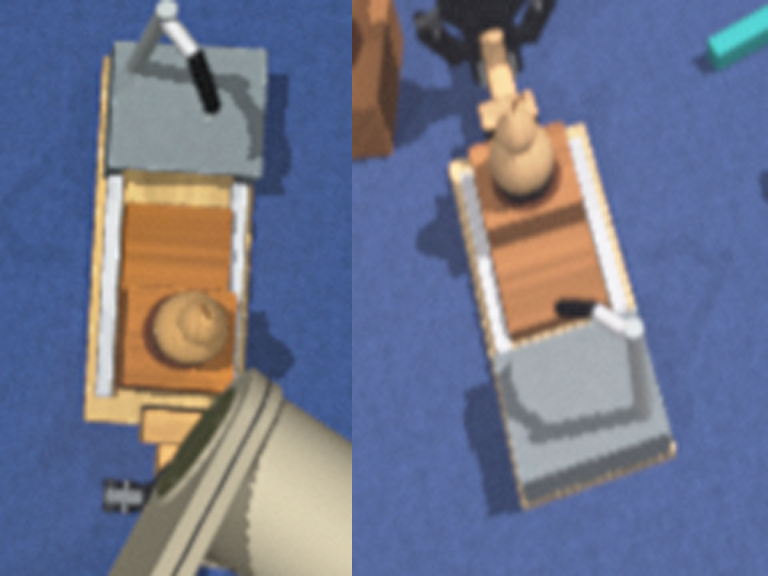

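The head is centred behind the carriage face with a gap of about 12 mm (top crop: head left edge 142, face 118–225). The gourd is upright, so I start tapping.

```bash
python3 -m handwheel '[[-0.003,0,0,0],[-0.003,0,0,0],[-0.003,0,0,0],[-0.002,0,0,0],[-0.002,0,0,0],[-0.0025,0,0,0],[-0.0025,0,0,0],[-0.0025,0,0,0],[-0.0025,0,0,0]]'
```

```text
time: 9.55
tool_pos: [437.0, -236.8, 24.6]
tcp_rot: [180.0, -0.1, 174.5]
ft_force: [-4.0, 1.0, 1.7]
finger_gap: 21.3
grip_force: 59.8
```

```bash
python3 -m handwheel '[[0,0,0,0],[0.004,0,0,0],[0.008,0,0,0],[0,0,0,0],[0,0,0,0]]'
python3 - <<'E'
from h import *
a=cv2.imread('pics/top0.png');t=r.snapshot('top')[:,:,::-1].copy();sc=r.snapshot('scene')[:,:,::-1].copy()
cv2.imwrite('pics/t4raw.png',t);cv2.imwrite('pics/s4raw.png',sc)
# step edge body/tongue and tongue end brown profile along the column through the carriage
for im in(a,t):print([im[y,392:396].mean(0).astype(int).tolist()[0:3:2] for y in range(136,202,2)])
E
```

```text
time: 10.05
tool_pos: [425.3, -235.8, 24.9]
tcp_rot: [-180.0, 0.0, 174.4]
ft_force: [0.2, 0.0, -1.1]
finger_gap: 20.5
grip_force: 59.5
[[80, 145], [117, 216], [131, 230], [126, 229], [63, 191], [58, 184], [57, 179], [58, 176], [60, 180], [57, 174], [62, 190], [64, 191], [61, 180], [65, 194], [66, 202], [68, 196], [67, 193], [70, 197], [70, 200], [73, 202], [72, 197], [72, 199], [71, 183], [66, 171], [66, 160], [69, 175], [68, 172], [71, 189], [73, 196], [75, 195], [70, 183], [70, 182], [58, 133]]
[[78, 142], [117, 209], [83, 193], [56, 183], [55, 177], [54, 174], [56, 175], [55, 170], [59, 179], [62, 192], [58, 177], [60, 183], [65, 196], [65, 197], [67, 191], [66, 196], [67, 193], [69, 199], [68, 192], [70, 199], [70, 189], [66, 179], [64, 164], [66, 171], [67, 174], [68, 183], [72, 192], [72, 195], [70, 186], [68, 177], [65, 174], [64, 113], [120, 209]]
```

```bash
python3 -m handwheel '[[-0.005,0,0,0],[-0.004,0,0,0],[-0.0025,0,0,0],[-0.0025,0,0,0],[-0.0025,0,0,0],[-0.0025,0,0,0],[-0.0025,0,0,0],[-0.0025,0,0,0],[-0.0025,0,0,0],[-0.0025,0,0,0]]'; python3 -m handwheel '[[0,0,0,0],[0.004,0,0,0],[0.008,0,0,0],[0,0,0,0],[0,0,0,0]]'
```

```text
time: 11.15
tool_pos: [453.7, -238.4, 24.5]
tcp_rot: [180.0, -0.1, 174.5]
ft_force: [-4.6, 0.8, 1.0]
finger_gap: 21.0
grip_force: 59.9
time: 11.65
tool_pos: [442.1, -237.4, 24.9]
tcp_rot: [-180.0, 0.0, 174.4]
ft_force: [-0.5, -0.3, -1.7]
finger_gap: 21.0
grip_force: 59.5
```

Run:
```python
from h import *
a=cv2.imread('pics/s4raw.png');t=r.snapshot('top')[:,:,::-1].copy();sc=r.snapshot('scene')[:,:,::-1].copy()
cv2.imwrite('pics/s5.png',np.hstack([cv2.resize(t[80:260,350:460],None,fx=3.2,fy=3.2,interpolation=cv2.INTER_CUBIC),cv2.resize(sc[195:355,200:330],None,fx=3.2,fy=3.6,interpolation=cv2.INTER_CUBIC)]))
```

```text
(no output)
```

View pics/s5.png

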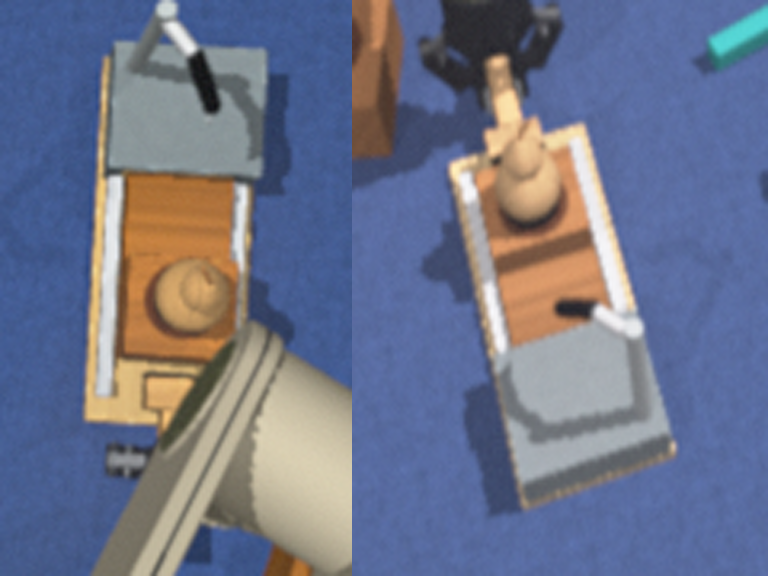

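The top and scene crops show the gourd upright on its mark, the carriage about 25 mm along with its tongue at the mouth, and the block drawn clear. I carry on with the same tap.

```bash
python3 -m handwheel '[[-0.005,0,0,0],[-0.004,0,0,0],[-0.0025,0,0,0],[-0.0025,0,0,0],[-0.0025,0,0,0],[-0.0025,0,0,0],[-0.0025,0,0,0],[-0.0025,0,0,0],[-0.0025,0,0,0],[-0.0025,0,0,0]]'; python3 -m handwheel '[[0,0,0,0],[0.004,0,0,0],[0.008,0,0,0],[0,0,0,0],[0,0,0,0]]'
python3 -m handwheel '[[-0.005,0,0,0],[-0.004,0,0,0],[-0.0025,0,0,0],[-0.0025,0,0,0],[-0.0025,0,0,0],[-0.0025,0,0,0],[-0.002,0,0,0],[-0.002,0,0,0],[-0.0015,0,0,0],[0,0,0,0]]'; python3 -m handwheel '[[0,0,0,0],[0.004,0,0,0],[0.008,0,0,0],[0,0,0,0],[0,0,0,0]]'
```

```text
time: 12.75
tool_pos: [470.6, -240.0, 24.5]
tcp_rot: [180.0, -0.1, 174.5]
ft_force: [-5.2, 0.7, 1.9]
finger_gap: 21.0
grip_force: 59.9
time: 13.25
tool_pos: [459.0, -239.0, 24.9]
tcp_rot: [-180.0, 0.0, 174.4]
ft_force: [-0.4, 0.8, -2.2]
finger_gap: 20.8
grip_force: 59.5
time: 14.25
tool_pos: [483.8, -241.3, 24.6]
tcp_rot: [180.0, 0.0, 174.5]
ft_force: [-1.6, -0.3, -2.0]
finger_gap: 21.2
grip_force: 59.5
time: 14.75
tool_pos: [471.5, -240.3, 24.9]
tcp_rot: [-180.0, 0.0, 174.4]
ft_force: [0.1, 0.4, -1.5]
finger_gap: 20.9
grip_force: 59.4
```

```bash
g(){ grep -E 'tool_pos|ft_force'|tee /dev/stderr|awk -F'[][, ]+' '/ft_force/{b=($2<-8.5)} END{exit b}'; }
python3 -m handwheel '[[-0.005,0,0,0],[-0.004,0,0,0],[-0.002,0,0,0],[-0.002,0,0,0],[-0.0015,0,0,0]]'|g && python3 -m handwheel '[[-0.0015,0,0,0],[-0.0015,0,0,0]]'|g && python3 -m handwheel '[[-0.0015,0,0,0],[-0.0015,0,0,0]]'|g && python3 -m handwheel '[[-0.0015,0,0,0],[-0.0015,0,0,0]]'|g && python3 -m handwheel '[[-0.0015,0,0,0],[-0.0015,0,0,0]]'|g && echo ok
```

```text
oktool_pos: [497.4, -242.7, 24.5]
ft_force: [-4.7, 0.5, 2.0]
```

```bash
g(){ grep -E 'tool_pos|ft_force'|tee -a log|awk -F'[][, ]+' '/ft_force/{b=($2<-8.5)} END{exit b}'; }
python3 -m handwheel '[[0,0,0,0],[0.004,0,0,0],[0.008,0,0,0],[0,0,0,0],[0,0,0,0]]' | grep pos
python3 -m handwheel '[[-0.005,0,0,0],[-0.004,0,0,0],[-0.002,0,0,0],[-0.002,0,0,0],[-0.0015,0,0,0]]'|g && python3 -m handwheel '[[-0.0015,0,0,0],[-0.0015,0,0,0]]'|g && python3 -m handwheel '[[-0.0015,0,0,0],[-0.0015,0,0,0]]'|g && python3 -m handwheel '[[-0.0015,0,0,0],[-0.0015,0,0,0]]'|g && python3 -m handwheel '[[-0.0015,0,0,0],[-0.0015,0,0,0]]'|g && echo ok; cat log
```

```text
tool_pos: [485.9, -241.6, 24.8]
tool_pos: [500.1, -242.9, 24.5]
ft_force: [-5.2, 0.4, 2.0]
tool_pos: [502.9, -243.2, 24.5]
ft_force: [-6.0, 1.1, 2.2]
tool_pos: [505.7, -243.5, 24.5]
ft_force: [-6.3, -0.2, 2.8]
tool_pos: [506.3, -243.5, 24.0]
ft_force: [-24.8, 2.3, 13.3]
```

```bash
python3 -m handwheel '[[0.002,0,0,0],[0.004,0,0,0],[0.01,0,0,0],[0.02,0,0,0],[0,0,0,0],[0,0,0,0]]'
python3 - <<'E'
from h import *
t=r.snapshot('top')[:,:,::-1].copy();sc=r.snapshot('scene')[:,:,::-1].copy()
cv2.imwrite('pics/s6.png',np.hstack([cv2.resize(t[80:260,350:460],None,fx=3.2,fy=3.2,interpolation=cv2.INTER_CUBIC),cv2.resize(sc[195:355,200:330],None,fx=3.2,fy=3.6,interpolation=cv2.INTER_CUBIC)]))
E
```

```text
time: 18.25
tool_pos: [473.5, -240.4, 25.0]
tcp_rot: [-180.0, 0.0, 174.4]
ft_force: [0.8, -0.0, -1.1]
finger_gap: 20.9
grip_force: 59.5
```

View pics/s6.png

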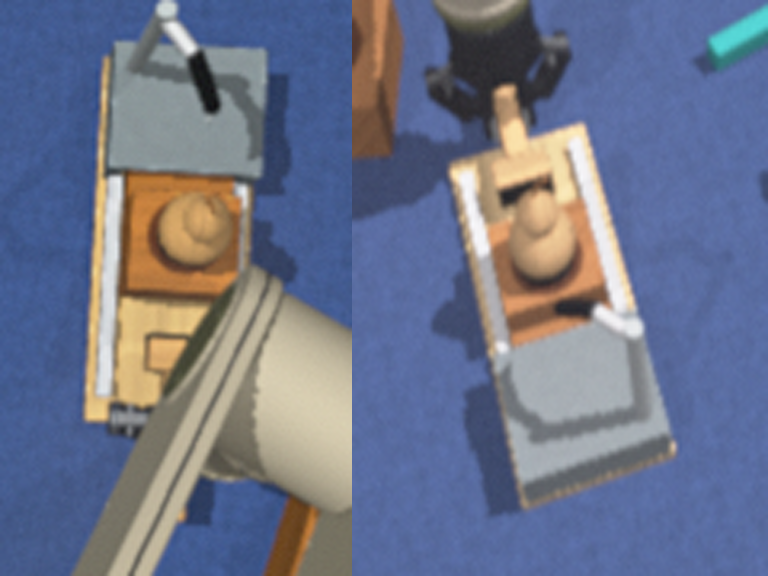

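The carriage body is now close to the housing with the gourd upright on its mark. The force rose about 1 N from x ≈ 501, then hit a hard stop at 506, so the plunger is bottomed. Now the block goes back to its rest.

```bash
python3 -m handwheel '[[0.02,0,0,0],[0.02,0,0,0],[0.018,0,0,0],[0,0,-0.02,0],[0,0,-0.04,0],[0,0,-0.04,0],[0,0,0,2.5],[0,0,0,0]]'; python3 -m handwheel '[[0.0004,0.0384,0,0],[0.0004,0.0384,0,0],[0.0004,0.0384,0,0],[0.0004,0.0384,0,0],[0.0004,0.0384,0,0],[0.0004,0.0384,0,0],[0.0004,0.0384,0,0],[0.0004,0.0384,0,0],[0.0004,0.0384,0,0],[0.0004,0.0384,0,0]]'; python3 -m handwheel '[[0.0004,0.0384,0,0],[0.0004,0.0384,0,0],[0,0,0,0],[0,0,0,0]]'
```

```text
time: 19.15
tool_pos: [417.5, -235.7, 126.8]
tcp_rot: [-179.9, 0.2, 171.9]
ft_force: [-0.6, -0.2, -2.0]
finger_gap: 21.0
grip_force: 59.5
time: 20.15
tool_pos: [464.9, 147.6, 123.4]
tcp_rot: [-180.0, -0.1, 172.0]
ft_force: [0.3, -0.4, -1.1]
finger_gap: 21.0
grip_force: 59.5
time: 20.55
tool_pos: [474.7, 222.7, 123.2]
tcp_rot: [-179.9, -0.1, 172.1]
ft_force: [-0.1, 0.1, -1.9]
finger_gap: 21.1
grip_force: 59.7
```

```bash
python3 -m handwheel '[[-0.0015,0,0.035,0],[0,0,0.035,0],[0,0,0.02,0],[0,0,0.008,0],[0,0,0.004,0],[0,0,0.002,0],[0,0,0,0]]'
```

```text
time: 21.25
tool_pos: [478.1, 222.0, 21.9]
tcp_rot: [180.0, 0.1, 171.9]
ft_force: [-1.0, 0.4, -1.1]
finger_gap: 21.0
grip_force: 59.7
```

```bash
python3 -m handwheel '[[0,0,0.002,0],[0,0,0.001,0],[0,0,0,0]]';python3 -m handwheel '[[0,0,0.001,0],[0,0,0,0]]'
```

```text
time: 21.55
tool_pos: [477.4, 222.0, 18.1]
tcp_rot: [180.0, 0.0, 172.0]
ft_force: [0.0, 0.1, -1.9]
finger_gap: 21.0
grip_force: 59.7
time: 21.75
tool_pos: [477.2, 222.0, 16.8]
tcp_rot: [180.0, 0.0, 172.0]
ft_force: [0.4, -0.0, -0.5]
finger_gap: 21.5
grip_force: 59.7
```

```bash
python3 -m handwheel '[[0,0,0.0006,0],[0,0,0,0]]'; python3 -m handwheel '[[0,0,0,0],[0,0,0,0],[0,0,0,0],[0,0,0,0],[0,0,0,0],[0,0,0,0]]' 0.0854 60; python3 -m handwheel '[[0,0,-0.005,0],[0,0,-0.02,0],[0,0,-0.04,0],[0,0,-0.04,0],[0,0,-0.04,0],[0,0,-0.04,0],[0,0,0,0],[0,0,0,0]]'
python3 - <<'E'
from h import *
w=r.snapshot('wrist')[:,:,::-1];t=r.snapshot('top')[:,:,::-1];cv2.imwrite('pics/w7.png',np.vstack([w[40:330],cv2.resize(t[60:280,160:480],None,fx=2,fy=1.4)])[:600])
E
```

```text
time: 21.95
tool_pos: [477.2, 222.0, 16.8]
tcp_rot: [-180.0, -0.0, 172.0]
ft_force: [-3.1, -2.0, 4.3]
finger_gap: 21.2
grip_force: 60.7
time: 22.55
tool_pos: [477.1, 221.9, 16.2]
tcp_rot: [-180.0, -0.0, 172.0]
ft_force: [-0.1, -1.0, -0.2]
finger_gap: 85.2
grip_force: 0.0
time: 23.35
tool_pos: [478.1, 222.2, 203.1]
tcp_rot: [179.9, 0.2, 172.0]
ft_force: [0.2, -0.4, -0.9]
finger_gap: 85.4
grip_force: 0.0
```

View pics/w7.png

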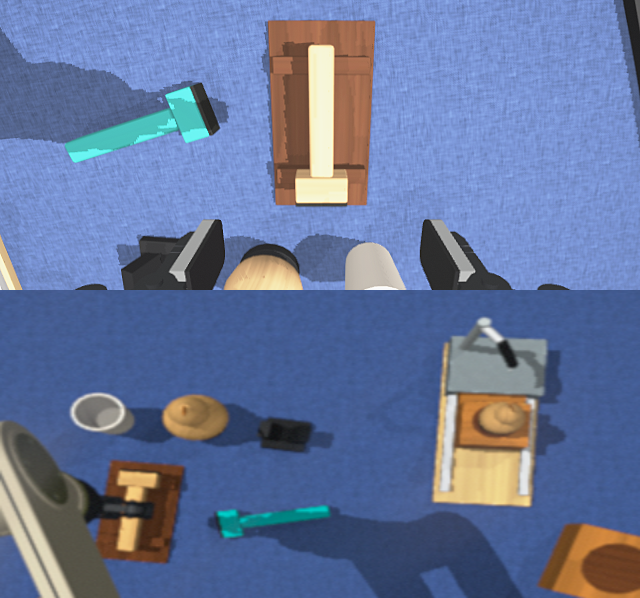

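The block lies straight across both bars of the rest, from (321,45) to (321,205). The carriage is at the housing with the gourd standing, and the bystanders are untouched. Handing in.

```bash
python3 -c "
from bench import r
print(r.hand_in())"
```

```text
the job is handed in; nothing more can be done
None
```

The carriage was tapped home with the gourd still standing on its mark, the tapping block is back on its rest, and I handed the job in at about 23 s; no verdict came back. The stop is hidden, so "home" is judged from the push force: it rose about 1 N over the last 6 mm or so, then jumped to about 25 N at a hard stop after roughly 78 mm of travel.

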